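# Lay out the gauging kit on the three cork rests

## Task

Lay out the gauging kit on the three cork rests, left and right as seen from the robot: stand the grease jar on the left rest, the glue bottle on the right rest, and the gauge anvil on the rest between them, each upright and in the middle of its rest. Then lay the small rectangular bar flat on top of the anvil's post, centred on it. Leave the snap-ring pliers where they lie.

Things in the scene. Friction and masses are not known exactly. Their poses are not given: they have to be found in the camera images.
- cream_jar: cream-coloured grease jar with a flat round lid, standing upright, 52 mm across, 56 mm tall, 90 g, lid shut and fixed. Origin: centre of its underside; z up. Grasp it round its body or lid, fingers closing on the 52 mm.
- gauge_anvil: dark brown round stepped gauge anvil, standing upright: base 70 mm across up to 36 mm height, then a round post 27 mm across on the axis, up to the flat top at 65 mm; up to 0.95 kg. Origin: centre of its underside; z up. Grasp the post from above, firmly, with the fingertips between 37 and 50 mm height (the wider base lies below).
- glue_bottle: small light-brown glue bottle with a blue pointed spout cap, standing upright: body 32 mm across up to about 40 mm height, cap 21 mm across from 45 to 56 mm, spout narrowing to its tip at 84 mm; 45 g. Origin: centre of its underside; z up. Grasp the body from above near 30 to 45 mm height, so that the spout tip clears the palm.
- stamped_bar: small plain rectangular bar with pinkish-grey faces, lying flat, 12 mm wide (its x), 42 mm long (its y), 9 mm high (its z), 50 g. Origin: centre of its underside; z up. Pick it across the 12 mm.
- cork_rest_1: one of three identical round cork rests, fixed on the table, 80 mm across, flat top 5 mm above the table. Origin: centre of its underside, on the table; z up. The rests stand side by side at clearly different y (left is +y, right is -y), not always at the same x; the numbers in their names say nothing about which is left, middle or right.
- cork_rest_2: one of three identical round cork rests, fixed on the table, 80 mm across, flat top 5 mm above the table. Origin: centre of its underside, on the table; z up. The rests stand side by side at clearly different y (left is +y, right is -y), not always at the same x; the numbers in their names say nothing about which is left, middle or right.
- cork_rest_3: one of three identical round cork rests, fixed on the table, 80 mm across, flat top 5 mm above the table. Origin: centre of its underside, on the table; z up. The rests stand side by side at clearly different y (left is +y, right is -y), not always at the same x; the numbers in their names say nothing about which is left, middle or right.
- ring_pliers: dark snap-ring pliers, 81 mm long (its x) by 38 mm, 11 mm high, lying loose on the table among the other things; to be left alone. Origin: centre of its underside.
There are look-alikes about, which are no part of the job. What is meant by the glue_bottle is not green, and is the larger of those in its own colour.

How it is judged (in metres and radians):
At the end, for the whole second after the job is handed in: Jar on the left, anvil on the middle, bottle on the right rest: each upright (0.08 rad), centred within 12 mm. Bar flat (0.12 rad) on top of the anvil post, centred within 10 mm. All at rest (under 0.01 m/s); pliers within 20 mm of where they lay ((horizontal distance between cream_jar and cork_rest_1 below 0.012 m or horizontal distance between cream_jar and cork_rest_2 below 0.012 m or horizontal distance between cream_jar and cork_rest_3 below 0.012 m) and height (world z) of cream_jar between 0.002 and 0.009 m and angle between each of cream_jar, gauge_anvil, glue_bottle's own z axis and vertical below 0.08 rad and (horizontal distance between gauge_anvil and cork_rest_1 below 0.012 m or horizontal distance between gauge_anvil and cork_rest_2 below 0.012 m or horizontal distance between gauge_anvil and cork_rest_3 below 0.012 m) and height (world z) of gauge_anvil between 0.002 and 0.009 m and (horizontal distance between glue_bottle and cork_rest_1 below 0.012 m or horizontal distance between glue_bottle and cork_rest_2 below 0.012 m or horizontal distance between glue_bottle and cork_rest_3 below 0.012 m) and height (world z) of glue_bottle between 0.002 and 0.009 m and ((horizontal distance between gauge_anvil and cork_rest_1 below 0.012 m and y of cream_jar in the frame of cork_rest_1 above 0.05 m and y of glue_bottle in the frame of cork_rest_1 below -0.05 m) or (horizontal distance between gauge_anvil and cork_rest_2 below 0.012 m and y of cream_jar in the frame of cork_rest_2 above 0.05 m and y of glue_bottle in the frame of cork_rest_2 below -0.05 m) or (horizontal distance between gauge_anvil and cork_rest_3 below 0.012 m and y of cream_jar in the frame of cork_rest_3 above 0.05 m and y of glue_bottle in the frame of cork_rest_3 below -0.05 m)) and horizontal distance between stamped_bar and gauge_anvil below 0.01 m and height (world z) of stamped_bar between 0.065 and 0.076 m and angle between stamped_bar's own z axis and vertical below 0.12 rad and linear speed of each of cream_jar, gauge_anvil, glue_bottle, stamped_bar below 0.01 m/s and distance of ring_pliers from where it was at the start of the episode below 0.02 m); the robot touches nothing.
It also fails if it takes over 99 s, if anything falls off the work surface, if the arm or the gripper's body presses on something with over 40 N, if the wrist force passes 120 N, or if a joint passes its speed limit or range.

## Robot

A 6-joint arm with a two-finger parallel gripper is mounted at the origin on a cart in front of the work surface, level with it; the furniture and walls round the work are solid. World frame = base frame: x ahead of the robot, y to its left, z up, the work surface at z = 0. Lengths are in mm, angles in rad, forces in N, time in s.
With the tool pointing down it reaches from about 275 to 1000 mm from the base axis. Payload 8.4 kg.
Tool frame: the origin (TCP) lies on the centre line of the jaws, within the pads' length; the fingertips stand r.tip_reach ahead of it and the grasp point (between the pads) lies 11 mm behind it (r.tip_reach is the distance from the TCP to the fingertips, in mm); z points along the fingers, y is the line along which they close (so a half turn about z gives the same grasp; the last joint's range is limited). The gripper opens to 85 mm and grips with 20 to 120 N. Pads are 22 mm wide; open, the fingers measure 114 mm over their backs; the gripper's body (76 mm by 85 mm) begins 54 mm behind the grasp point. The pads swing forward as they close: fully open they stand 13 mm farther back than shut.
Start: joints at [-1.333, 0.353, 1.633, -0, 1.155, -0.002], TCP at [148.441, -607.119, 239.281] pointing down, gripper open.
Joint ranges: [-2.63, 2.63], [-0.92, 2.1], [0.06, 2.66], [-1.3, 4.44], [0, 2.69], [-3.02, 3.02]. Speed limits (rad/s): [2.22, 2.22, 2.79, 3.14, 3.14, 3.14].

## Interface

Orientations are given as [roll, pitch, yaw] about the fixed x, y, z axes, in that order (R = Rz(yaw) Ry(pitch) Rx(roll)).
In Python, from rig import r gives the robot as it stands.
- The arm moves only by the tool carry_out, never from a script. Its argument "targets" is a list of rows, each an object with "dp": the shift along the tool's x, y, z in mm, a list of three; "yaw": the turn about the tool's z in degrees. A call has 1 to 12 rows; each row is the pose to reach, as a shift and turn from the pose commanded when the call began, along the tool's axes at that moment; what a row does not reach only later rows make up. A row lasts 1/8 s, in which the tool goes at most 62.5 mm and 10.7 degrees, less where a joint would pass 70% of its speed; a pose out of reach is approached as far as the arm can. A call with a gripper value outside its range is refused whole. "fingers" is the opening, from -1 (shut) to 1 (fully open), so that 0 is half open, set as the call begins (left out, the last holds). The fingers move at their own pace and stop on an object; "grip_force" is the grip in N (left out, the last holds). Time passes only in rows, so rows that repeat a pose let the fingers close. It gives the time, the measured TCP pose, the force, the opening and the grip force at its end, in the units of the state.
- r.sense(): the state, without advancing time (a new reading comes with each control period).
- r.grab_frame(name): name is "scene" or "top"; returns the picture (480x640x3 uint8, red, green, blue); there is no depth.
- r.get_calibration(name): a dict with "fx", "fy", "cx", "cy" (pixels), "dist_coeffs" ([k1, k2, p1, p2, k3] as OpenCV has them; the pictures are not rectified), "rvec" (rotation vector, rad) and "tvec" (3), from world to camera coordinates, as OpenCV has them. Camera axes: x right, y down, z forward; pixel columns grow to the right and rows downward; lengths in mm; the calibration is good to about 2 mm. A picture is of the moment at which its call begins. get_calibration takes no time and is no camera call.
- r.sign_off(): hands the job in; it is judged then, once.
The state is a dict: "clock": time; "qpos": joint angles; "qvel": joint speeds; "joint_efforts": joint torques, N m; "eef_pos": TCP position; "tcp_rot": TCP orientation; "contact_force": force on the tool from outside, world axes, zero at the start; "wrist_torque": the same for the moment, N m; "opening": opening from 0.0 (shut) to 1.0 (fully open); "grasp_force": force on a finger pad.
Only numpy, scipy, OpenCV 4.12 (cv2) and the standard library are available. Lean on these libraries where they do the work, as an engineer would, in place of code of your own. Each camera call takes 0.05 s, during which the arm holds its last target. There are 200 camera calls.

## Working session

There is one attempt and no reset: what is moved stays moved. The work goes in short steps, Python scripts to look and compute and a tool call to move; the robot and the scene stay as the last step left them, time stands still between calls to the robot, and variables do not carry over. Pictures are saved under pics/ and viewed, at most 14 in all, crops included, and the job is handed in when it is done.

Besides the shell and the picture viewer there is one more tool, called after "Call:" as a command line: name --argument value ..., lists and objects as JSON in quotes. carry_out: Moves the arm, as the interface text tells. Its arguments: {"type":"object","properties":{"targets":{"type":"array","items":{"type":"object","properties":{"dp":{"type":"array","items":{"type":"number"}},"yaw":{"type":"number"}}}},"fingers":{"type":"number"},"grip_force":{"type":"number"}},"required":["targets"]}

```bash
ls; mkdir -p pics; python3 - <<'E'
from rig import r
import cv2
for n in("scene","top"):
    cv2.imwrite(f"pics/{n}0.png",r.grab_frame(n)[...,::-1])
    print(r.get_calibration(n))
s=r.sense();print(s,r.tip_reach)
E
```

```text
pics
{'fx': 467.44538580006775, 'fy': 467.44538580006775, 'cx': 320.40182545288656, 'cy': 241.6650089630775, 'dist_coeffs': array([-0.02161037,  0.        ,  0.        ,  0.        ,  0.        ]), 'rvec': array([ 0.86767505, -2.40920053,  1.19582732]), 'tvec': array([396.05772367, 194.67826107, 754.7034851 ])}
{'fx': 572.3435254082665, 'fy': 572.3435254082665, 'cx': 318.4065214585584, 'cy': 234.02919746469442, 'dist_coeffs': array([-0.10950721,  0.        ,  0.        ,  0.        ,  0.        ]), 'rvec': array([ 2.10067541, -2.1442486 ,  0.18639178]), 'tvec': array([ 91.9047118 , 482.74434374, 994.99631264])}
{'clock': 0.1, 'qpos': array([-1.33339657e+00,  3.53566445e-01,  1.63405274e+00,  2.26606352e-05,
        1.15521683e+00, -2.38472903e-03]), 'qvel': array([-0.00062685, -0.00107731, -0.0012721 ,  0.00037269,  0.00075449,
       -0.00076061]), 'joint_efforts': array([-3.46677289e-04, -6.06358194e+01, -3.42820787e+01, -7.42552447e-05,
        3.97061187e-03, -5.01472229e-06]), 'eef_pos': array([ 148.35094844, -606.70777938,  238.64753427]), 'tcp_rot': array([-3.14034935e+00, -2.36854449e-05,  2.39775312e-01]), 'contact_force': array([-0.24389544, -0.81567851, -0.07231249]), 'wrist_torque': array([-0.00254393,  0.02055599, -0.01713961]), 'grasp_force': 0.0, 'opening': 1.0005529294978488} 8.0
```

View pics/top0.png

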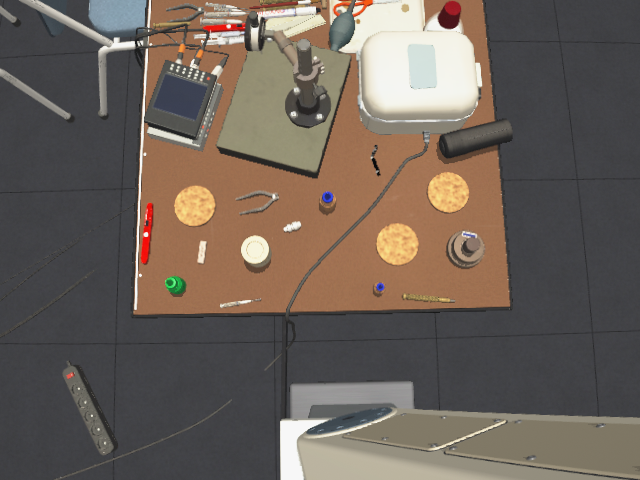

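View pics/scene0.png

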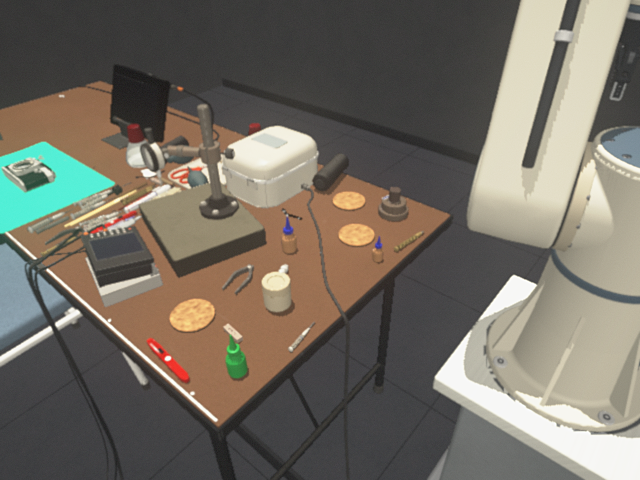

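The top view shows rests at (195,206), (397,244) and (448,192), the jar at (256,251) and the anvil at (466,249). The larger brown/blue bottle is at (328,200), with a small decoy at (378,288). The bar is at (202,252) and the pliers at (258,203). In the scene view, the bottle's blue cap is near (288,228).

```bash
cat > h.py <<'E'
import cv2, numpy as np
from rig import r
def cal(n):
    c=r.get_calibration(n);K=np.array([[c['fx'],0,c['cx']],[0,c['fy'],c['cy']],[0,0,1]])
    R=cv2.Rodrigues(c['rvec'])[0];return K,c['dist_coeffs'],R,c['tvec']
def ray(n,p):
    K,d,R,t=cal(n);u=cv2.undistortPoints(np.array(p,float).reshape(-1,1,2),K,d).reshape(-1,2)
    return -R.T@t, np.c_[u,np.ones(len(u))]@R
def plane(n,p,z):
    o,d=ray(n,p);return o+d*((z-o[2])/d[:,2])[:,None]
def proj(n,P):
    K,d,R,t=cal(n);return cv2.projectPoints(np.array(P,float).reshape(-1,3),R,t,K,d)[0].reshape(-1,2)
def blob(mask,c,rad):
    m=np.zeros_like(mask);cv2.circle(m,c,rad,255,-1);m=cv2.bitwise_and(mask,m)
    cs=cv2.findContours(m,cv2.RETR_EXTERNAL,cv2.CHAIN_APPROX_NONE)[0]
    return max(cs,key=cv2.contourArea).reshape(-1,2)
E
python3 - <<'E'
from h import *
im=cv2.imread('pics/top0.png');hsv=cv2.cvtColor(im,cv2.COLOR_BGR2HSV)
for p in [(195,206),(160,190),(256,251),(202,252),(466,249),(470,240),(328,200),(480,265),(250,230)]: print(p,hsv[p[1],p[0]])
cv2.imwrite('pics/crop.png',np.hstack([cv2.resize(im[a:a+70,b:b+70],(400,400),interpolation=cv2.INTER_CUBIC) for a,b in((215,430),(165,293))]))
V=hsv[...,2]
cork=((V>170)&(hsv[...,1]>60)).astype(np.uint8)*255
for c in((195,206),(397,244),(448,192)):
    P=plane('top',blob(cork,c,32),5);(x,y),R=cv2.minEnclosingCircle(P[:,:2].astype(np.float32));print('rest',x,y,R)
pale=((V>130)&(hsv[...,1]<110)).astype(np.uint8)*255
P=plane('top',blob(pale,(256,251),28),56)[:,:2];print('jar',P.min(0),P.max(0),P.mean(0))
P=plane('top',blob(pale,(202,252),18),9)[:,:2].astype(np.float32);print('bar',cv2.minAreaRect(P))
E
```

```text
(195, 206) [ 18 132 240]
(160, 190) [ 12 124 156]
(256, 251) [ 26  26 247]
(202, 252) [ 17  49 237]
(466, 249) [12 46 55]
(470, 240) [ 10  63 141]
(328, 200) [117 200 222]
(480, 265) [ 12 125 161]
(250, 230) [ 12 123 157]
rest 553.7199096679688 319.6731262207031 40.61112976074219
rest 470.9751281738281 -65.5287857055664 40.70637893676758
rest 569.7013549804688 -168.53622436523438 40.611873626708984
jar [432.1824819  170.86470543] [483.15646457 221.2690533 ] [457.07916476 196.90701603]
bar ((462.11651611328125, 302.24658203125), (14.784799575805664, 44.147987365722656), 83.37110137939453)
```

View pics/crop.png

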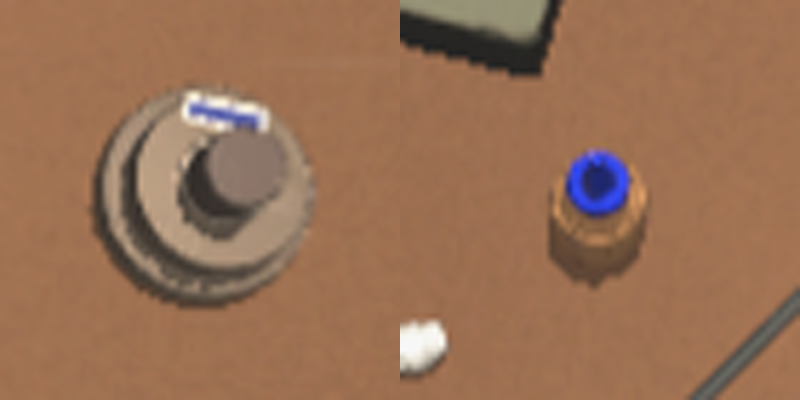

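The crop shows the anvil post top centred near (472.9,244.4) and the bottle cap ring near (327.7,196.9).

```bash
python3 - <<'E'
from h import *
print('cam',ray('top',(320,240))[0],ray('scene',(320,240))[0])
a=plane('top',(472.9,244.4),65)[0];b=plane('top',(327.65,196.9),54)[0];print('anvil',a,'bottle',b)
im=cv2.imread('pics/top0.png');hsv=cv2.cvtColor(im,cv2.COLOR_BGR2HSV)
d=((hsv[...,0]>105)&(hsv[...,0]<130)&(hsv[...,1]>150)).astype(np.uint8)*255
pt=blob(d,(328,198),14);c=pt.min(0)/2+pt.max(0)/2;print(pt.min(0),pt.max(0));b=plane('top',c,52)[0];print('bottle',b)
for nm,p,z,R in(('anvil',a,65,13.5),('anvil',a,36,35),('anvil',a,0,35),('bot',b,0,16),('bot',b,84,0),('jar',(457.6,196.1),56,26),('bar',(462,302),9,21)):
  th=np.linspace(0,2*np.pi,24);P=np.c_[p[0]+R*np.cos(th),p[1]+R*np.sin(th),th*0+z]
  for n in('top','scene'):
    q=proj(n,P);print(nm,z,n,q.min(0).round(1),q.max(0).round(1))
s=cv2.imread('pics/scene0.png')
for (p,z,R) in((a,65,13.5),(a,36,35),(b,56,10.5),(b,0,16),((457.6,196.1),56,26),((462,302),9,21),((471,-65.5),5,40)):
  th=np.linspace(0,2*np.pi,40);P=np.c_[p[0]+R*np.cos(th),p[1]+R*np.sin(th),th*0+z]
  cv2.polylines(s,[np.round(proj('scene',P)).astype(int)],True,(0,255,0),1)
cv2.imwrite('pics/ov.png',cv2.resize(s[170:370,180:440],(780,600),interpolation=cv2.INTER_CUBIC))
E
```

```text
cam [ 295.88902097   76.39588532 1066.82688174] [-13.31567607 622.43109823 613.7922425 ]
anvil [ 456.05414414 -193.34497189   65.        ] bottle [551.19951864  63.73160884  54.        ]
[322 192] [332 201]
bottle [552.48162017  64.87583536  52.        ]
anvil 65 top [465.5 237. ] [480.4 251.8]
anvil 65 scene [388.6 186.1] [400.4 192.1]
anvil 36 top [450.1 228.3] [487.7 265.8]
anvil 36 scene [378.4 192.1] [408.6 208. ]
anvil 0 top [446.  231.9] [482.4 268.2]
anvil 0 scene [377.4 204.9] [407.  221.1]
bot 0 top [318.5 195.1] [335.2 211.3]
bot 0 scene [280.6 244.4] [295.6 253.5]
bot 84 top [327.1 192.1] [327.1 192.1]
bot 84 scene [285.9 216.3] [285.9 216.3]
jar 56 top [240.6 234.7] [269.4 263.3]
jar 56 scene [260.6 270.1] [289.6 289.4]
bar 9 top [190.9 240.7] [212.9 262.7]
bar 9 scene [219.9 321.6] [244.3 339.9]
```

View pics/ov.png

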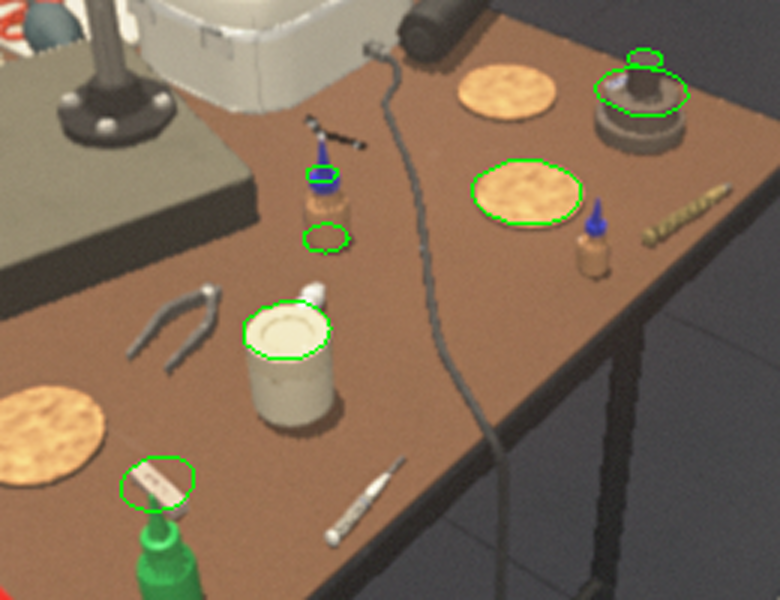

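The overlay fits the jar, bar and middle rest. The anvil post top is drawn a little high, and the bottle base a little low. I'll zoom without the overlay.

```bash
python3 - <<'E'
from h import *
s=cv2.imread('pics/scene0.png')
cv2.imwrite('pics/z.png',np.hstack([cv2.resize(s[a:a+50,b:b+50],(400,400),interpolation=cv2.INTER_NEAREST) for a,b in((177,370),(210,263))]))
E
```

```text
(no output)
```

View pics/z.png

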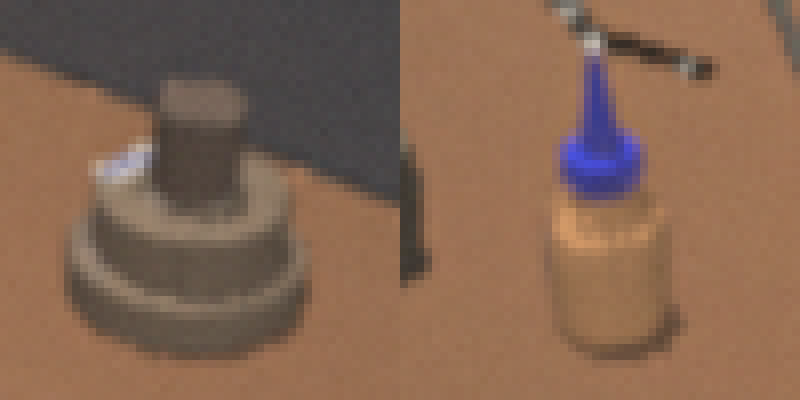

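The anvil post top at (395.2,189.5) and the bottle base and tip at (287.2,216.5) agree with the predictions to about 1 px. I'll start with the anvil.

```bash
cat >> h.py <<'E'
from scipy.spatial.transform import Rotation as Ro
def go(x,y,z,yaw=None):
    s=r.sense();R=Ro.from_euler('xyz',s['tcp_rot']);d=R.inv().apply(np.array([x,y,z])-s['eef_pos'])
    w=s['tcp_rot'][2];print('to',(x,y,z),'dp',d.round(1),'yaw',0 if yaw is None else round(np.degrees(w-yaw),1),'| now',s['eef_pos'].round(1),s['tcp_rot'].round(3),'op',round(float(s['opening']),3),'gf',round(float(s['grasp_force']),1),'t',s['clock'])
E
python3 -c "
from h import *
go(456,-193.3,140);go(456,-193.3,49)"
```

```text
to (456, -193.3, 140) dp [ 397.  -328.4   99.1] yaw 0 | now [ 148.4 -606.7  238.6] [-3.14 -0.    0.24] op 1.001 gf 0.0 t 0.1
to (456, -193.3, 49) dp [ 397.  -328.3  190.1] yaw 0 | now [ 148.4 -606.7  238.6] [-3.14 -0.    0.24] op 1.001 gf 0.0 t 0.1
```

Call:
carry_out --targets '[{"dp": [30, -25, 8]}, {"dp": [75, -62, 20]}, {"dp": [120, -100, 30]}, {"dp": [165, -137, 42]}, {"dp": [210, -174, 53]}, {"dp": [255, -211, 64]}, {"dp": [300, -248, 75]}, {"dp": [340, -282, 86]}, {"dp": [375, -310, 94]}, {"dp": [393, -325, 99]}, {"dp": [397, -328.4, 99]}, {"dp": [397, -328.4, 99]}]' --fingers 0.2

```text
schema error: expected keys dp, yaw
```

```bash
python3 -c "
from h import *
go(456,-193.3,49)"
```

```text
to (456, -193.3, 49) dp [ 397.  -328.3  190.1] yaw 0 | now [ 148.4 -606.7  238.6] [-3.14 -0.    0.24] op 1.001 gf 0.0 t 0.1
```

Call:
carry_out --targets '[{"dp": [30, -25, 8], "yaw": 0}, {"dp": [75, -62, 20], "yaw": 0}, {"dp": [120, -100, 30], "yaw": 0}, {"dp": [165, -137, 42], "yaw": 0}, {"dp": [210, -174, 53], "yaw": 0}, {"dp": [255, -211, 64], "yaw": 0}, {"dp": [300, -248, 75], "yaw": 0}, {"dp": [340, -282, 86], "yaw": 0}, {"dp": [375, -310, 94], "yaw": 0}, {"dp": [393, -325, 99], "yaw": 0}, {"dp": [397, -328.4, 99], "yaw": 0}, {"dp": [397, -328.4, 99], "yaw": 0}]' --fingers 0.2

```text
clock: 1.6
eef_pos: [455.9, -194.0, 140.3]
tcp_rot: [-3.142, 0.0, 0.24]
contact_force: [-0.1, -0.2, -0.8]
opening: 0.603
grasp_force: 0.0
```

```bash
python3 -c "
from h import *
go(456,-193.3,49)"
```

```text
to (456, -193.3, 49) dp [ 0.3 -0.6 91.3] yaw 0 | now [ 455.9 -194.   140.3] [-3.142  0.     0.24 ] op 0.603 gf 0.0 t 1.6
```

Call:
carry_out --targets '[{"dp": [0.3, -0.6, 20], "yaw": 0}, {"dp": [0.3, -0.6, 50], "yaw": 0}, {"dp": [0.3, -0.6, 75], "yaw": 0}, {"dp": [0.3, -0.6, 88], "yaw": 0}, {"dp": [0.3, -0.6, 91.3], "yaw": 0}, {"dp": [0.3, -0.6, 91.3], "yaw": 0}]'

```text
clock: 2.35
eef_pos: [456.4, -193.6, 49.4]
tcp_rot: [3.141, -0.0, 0.239]
contact_force: [-0.3, 0.3, 1.1]
opening: 0.6
grasp_force: 0.0
```

Call:
carry_out --targets '[{"dp": [0, 0, 0], "yaw": 0}, {"dp": [0, 0, 0], "yaw": 0}, {"dp": [0, 0, 0], "yaw": 0}, {"dp": [0, 0, 0], "yaw": 0}, {"dp": [0, 0, 0], "yaw": 0}, {"dp": [0, 0, 0], "yaw": 0}]' --fingers -1 --grip_force 90

```text
clock: 3.1
eef_pos: [456.8, -193.5, 50.1]
tcp_rot: [3.141, -0.001, 0.24]
contact_force: [-2.1, 0.2, 8.6]
opening: 0.281
grasp_force: 87.8
```

Call:
carry_out --targets '[{"dp": [0, 0, -8], "yaw": 0}, {"dp": [0, 0, -25], "yaw": 0}, {"dp": [0, 0, -45], "yaw": 0}, {"dp": [0, 0, -55], "yaw": 0}, {"dp": [0, 0, -60], "yaw": 0}, {"dp": [0, 0, -60], "yaw": 0}]'

```text
clock: 3.85
eef_pos: [456.1, -193.1, 108.9]
tcp_rot: [-3.142, -0.0, 0.24]
contact_force: [1.2, -0.4, -7.1]
opening: 0.279
grasp_force: 88.8
```

```bash
python3 -c "
from h import *
go(471,-65.5,109);print(r.sense()['contact_force'])
cv2.imwrite('pics/a1.png',r.grab_frame('scene')[130:280,300:500,::-1].repeat(3,0).repeat(3,1))"
```

```text
to (471, -65.5, 109) dp [ 4.470e+01 -1.204e+02 -1.000e-01] yaw 0 | now [ 456.1 -193.1  108.9] [-3.142 -0.     0.24 ] op 0.279 gf 88.8 t 3.85
[ 1.15932415 -0.37095762 -7.14550054]
```

View pics/a1.png

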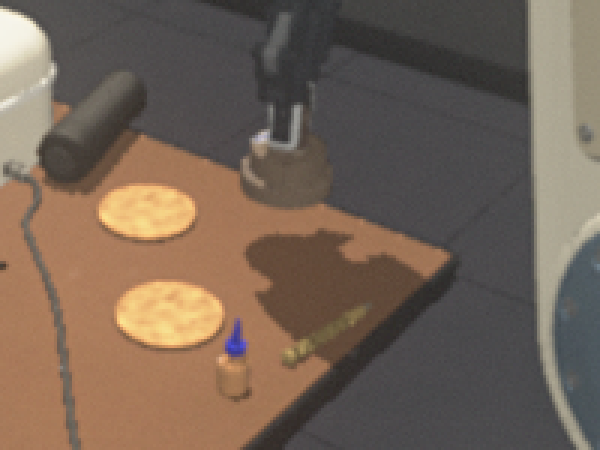

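The anvil is lifted and hanging upright, at about 7 N of weight. The middle rest is ahead at about (170,312) in the crop.

Call:
carry_out --targets '[{"dp": [4, -11, 0], "yaw": 0}, {"dp": [13, -34, 0], "yaw": 0}, {"dp": [24, -63, 0], "yaw": 0}, {"dp": [34, -92, 0], "yaw": 0}, {"dp": [42, -112, 0], "yaw": 0}, {"dp": [44.7, -120.4, 0], "yaw": 0}, {"dp": [44.7, -120.4, 10], "yaw": 0}, {"dp": [44.7, -120.4, 28], "yaw": 0}, {"dp": [44.7, -120.4, 40], "yaw": 0}, {"dp": [44.7, -120.4, 46], "yaw": 0}, {"dp": [44.7, -120.4, 49], "yaw": 0}, {"dp": [44.7, -120.4, 49], "yaw": 0}]'

```text
clock: 5.4
eef_pos: [471.2, -65.7, 60.0]
tcp_rot: [3.142, -0.0, 0.24]
contact_force: [0.9, -0.9, -6.9]
opening: 0.282
grasp_force: 89.3
```

```bash
python3 -c "
from h import *
go(471,-65.5,55);print(r.sense()['contact_force'])"
```

```text
to (471, -65.5, 55) dp [-0.1 -0.3  5. ] yaw 0 | now [471.2 -65.7  60. ] [ 3.142 -0.     0.24 ] op 0.282 gf 89.3 t 5.4
[ 0.92683475 -0.87879302 -6.89734219]
```

Call:
carry_out --targets '[{"dp": [0, 0, 2], "yaw": 0}, {"dp": [0, 0, 4], "yaw": 0}, {"dp": [0, 0, 5], "yaw": 0}, {"dp": [0, 0, 5.2], "yaw": 0}, {"dp": [0, 0, 5.2], "yaw": 0}]'

```text
clock: 6.02
eef_pos: [471.1, -65.6, 55.1]
tcp_rot: [3.142, -0.0, 0.24]
contact_force: [-3.2, 0.9, 3.8]
opening: 0.28
grasp_force: 90.6
```

Call:
carry_out --targets '[{"dp": [0, 0, -0.5], "yaw": 0}, {"dp": [0, 0, -0.5], "yaw": 0}, {"dp": [0, 0, -0.5], "yaw": 0}, {"dp": [0, 0, -10], "yaw": 0}, {"dp": [0, 0, -30], "yaw": 0}, {"dp": [0, 0, -60], "yaw": 0}, {"dp": [0, 0, -90], "yaw": 0}, {"dp": [0, 0, -95], "yaw": 0}]' --fingers 0.1

```text
clock: 7.02
eef_pos: [472.4, -65.8, 152.1]
tcp_rot: [3.14, -0.004, 0.24]
contact_force: [0.9, -0.5, -0.4]
opening: 0.552
grasp_force: 0.0
```

```bash
python3 -c "
from h import *
go(551.5,63.7,150);go(551.5,63.7,38)"
```

```text
to (551.5, 63.7, 150) dp [ 107.6 -107.     2.4] yaw 0 | now [472.4 -65.8 152.1] [ 3.14  -0.004  0.24 ] op 0.552 gf 0.0 t 7.025
to (551.5, 63.7, 38) dp [ 107.1 -107.2  114.4] yaw 0 | now [472.4 -65.8 152.1] [ 3.14  -0.004  0.24 ] op 0.552 gf 0.0 t 7.025
```

Call:
carry_out --targets '[{"dp": [15, -15, 0], "yaw": 0}, {"dp": [40, -40, 1], "yaw": 0}, {"dp": [70, -70, 2], "yaw": 0}, {"dp": [95, -95, 2], "yaw": 0}, {"dp": [106, -106, 2], "yaw": 0}, {"dp": [107.6, -107, 2], "yaw": 0}, {"dp": [107.6, -107, 10], "yaw": 0}, {"dp": [107.6, -107, 30], "yaw": 0}, {"dp": [107.6, -107, 45], "yaw": 0}, {"dp": [107.6, -107, 45], "yaw": 0}]' --fingers 0.5

```text
clock: 8.28
eef_pos: [548.8, 63.2, 103.4]
tcp_rot: [-3.141, 0.003, 0.239]
contact_force: [-0.4, 0.8, -0.5]
opening: 0.755
grasp_force: 0.0
```

```bash
python3 -c "
from h import *
go(551.5,63.7,26)
cv2.imwrite('pics/b1.png',cv2.resize(r.grab_frame('scene')[100:300,180:440,::-1],(780,600)))"
```

```text
to (551.5, 63.7, 26) dp [ 2.9  0.1 77.4] yaw 0 | now [548.8  63.2 103.4] [-3.141e+00  3.000e-03  2.390e-01] op 0.755 gf 0.0 t 8.275
```

View pics/b1.png

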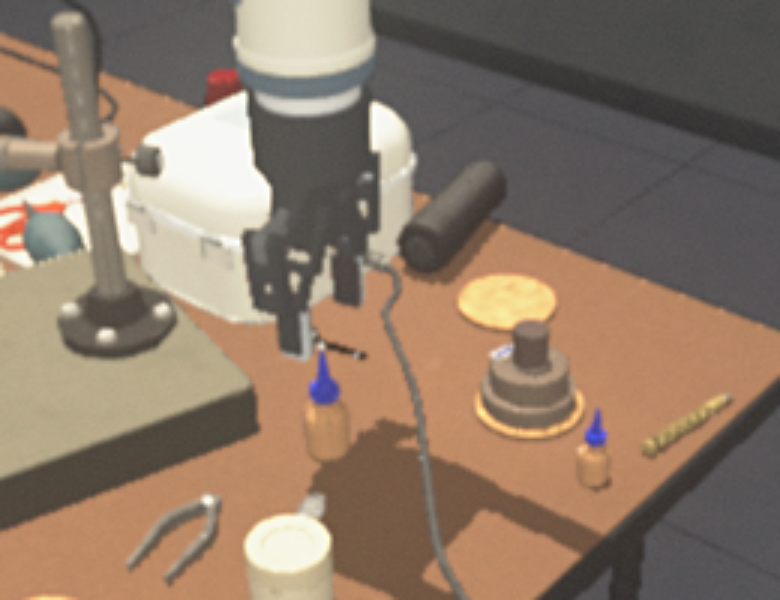

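The anvil stands centred on the middle rest at about (530,400), and the gripper is above the bottle at (323,400). I'll descend now.

Call:
carry_out --targets '[{"dp": [2.5, 0, 5], "yaw": 0}, {"dp": [2.5, 0, 25], "yaw": 0}, {"dp": [2.5, 0, 50], "yaw": 0}, {"dp": [2.5, 0, 70], "yaw": 0}, {"dp": [2.5, 0, 77], "yaw": 0}, {"dp": [2.5, 0, 77], "yaw": 0}]'

```text
clock: 9.07
eef_pos: [552.8, 64.5, 27.8]
tcp_rot: [3.142, 0.0, 0.24]
contact_force: [-0.3, 0.0, -0.3]
opening: 0.746
grasp_force: 0.0
```

Call:
carry_out --targets '[{"dp": [0, 0, 0], "yaw": 0}, {"dp": [0, 0, 0], "yaw": 0}, {"dp": [0, 0, 0], "yaw": 0}, {"dp": [0, 0, 0], "yaw": 0}, {"dp": [0, 0, 0], "yaw": 0}, {"dp": [0, 0, 0], "yaw": 0}]' --fingers -1 --grip_force 25

```text
clock: 9.82
eef_pos: [553.2, 64.6, 28.8]
tcp_rot: [3.141, -0.001, 0.24]
contact_force: [-0.5, 0.5, 5.1]
opening: 0.348
grasp_force: 24.4
```

Call:
carry_out --targets '[{"dp": [0, 0, -10], "yaw": 0}, {"dp": [0, 0, -35], "yaw": 0}, {"dp": [0, 0, -70], "yaw": 0}, {"dp": [0, 0, -95], "yaw": 0}, {"dp": [0, 0, -100], "yaw": 0}, {"dp": [0, 0, -100], "yaw": 0}]'

```text
clock: 10.58
eef_pos: [552.5, 64.5, 127.8]
tcp_rot: [3.142, -0.0, 0.24]
contact_force: [0.4, -0.4, -0.2]
opening: 0.35
grasp_force: 24.9
```

```bash
python3 -c "
from h import *
go(569.7,-168.5,125)
cv2.imwrite('pics/b2.png',cv2.resize(r.grab_frame('scene')[100:300,180:440,::-1],(520,400)))"
```

```text
to (569.7, -168.5, 125) dp [-38.6 230.4   2.8] yaw 0 | now [552.5  64.5 127.8] [ 3.142 -0.     0.24 ] op 0.35 gf 24.9 t 10.575
```

View pics/b2.png

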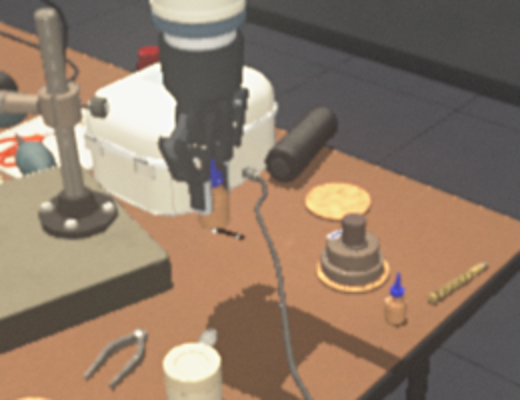

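The bottle is held upright. The right rest, at (338,202), is clear.

Call:
carry_out --targets '[{"dp": [-2, 12, 0], "yaw": 0}, {"dp": [-6, 38, 0], "yaw": 0}, {"dp": [-13, 75, 0], "yaw": 0}, {"dp": [-20, 115, 0], "yaw": 0}, {"dp": [-26, 155, 0], "yaw": 0}, {"dp": [-32, 192, 0], "yaw": 0}, {"dp": [-36, 218, 0], "yaw": 0}, {"dp": [-38, 230, 0], "yaw": 0}, {"dp": [-38, 230, 0], "yaw": 0}, {"dp": [-38, 230, 20], "yaw": 0}, {"dp": [-38, 230, 50], "yaw": 0}, {"dp": [-38, 230, 60], "yaw": 0}]'

```text
clock: 12.12
eef_pos: [569.0, -166.6, 66.1]
tcp_rot: [-3.14, 0.003, 0.241]
contact_force: [-0.5, 0.1, -0.3]
opening: 0.346
grasp_force: 24.9
```

```bash
python3 -c "
from h import *
go(570.5,-168.5,33.5)"
```

```text
to (570.5, -168.5, 33.5) dp [ 1.1  2.3 32.6] yaw 0 | now [ 569.  -166.6   66.1] [-3.14e+00  3.00e-03  2.41e-01] op 0.346 gf 24.9 t 12.125
```

Call:
carry_out --targets '[{"dp": [1, 2, 8], "yaw": 0}, {"dp": [1, 2, 20], "yaw": 0}, {"dp": [1, 2, 27], "yaw": 0}, {"dp": [1, 2, 29], "yaw": 0}, {"dp": [1, 2, 30], "yaw": 0}, {"dp": [1, 2, 30], "yaw": 0}, {"dp": [1, 2, 30], "yaw": 0}]'

```text
clock: 13.0
eef_pos: [572.0, -169.8, 38.1]
tcp_rot: [3.141, -0.0, 0.24]
contact_force: [-0.4, 0.1, -0.3]
opening: 0.35
grasp_force: 24.9
```

```bash
python3 -c "
from h import *
go(570.5,-168.5,33.5)"
```

```text
to (570.5, -168.5, 33.5) dp [-1.1 -1.6  4.6] yaw 0 | now [ 572.  -169.8   38.1] [ 3.141 -0.     0.24 ] op 0.35 gf 24.9 t 13.0
```

Call:
carry_out --targets '[{"dp": [-0.5, -1.5, 2], "yaw": 0}, {"dp": [-0.5, -1.5, 3.5], "yaw": 0}, {"dp": [-0.5, -1.5, 4.5], "yaw": 0}, {"dp": [-0.5, -1.5, 5], "yaw": 0}, {"dp": [-0.5, -1.5, 5], "yaw": 0}]'

```text
clock: 13.62
eef_pos: [571.0, -168.2, 33.7]
tcp_rot: [-3.141, -0.0, 0.24]
contact_force: [-3.6, 1.7, 11.6]
opening: 0.347
grasp_force: 26.0
```

Call:
carry_out --targets '[{"dp": [0, 0, -0.8], "yaw": 0}, {"dp": [0, 0, -0.8], "yaw": 0}]'

```text
clock: 13.88
eef_pos: [571.0, -168.3, 33.8]
tcp_rot: [3.142, -0.0, 0.24]
contact_force: [-1.2, 0.8, 4.4]
opening: 0.348
grasp_force: 25.4
```

Call:
carry_out --targets '[{"dp": [0, 0, 0], "yaw": 0}, {"dp": [0, 0, 0], "yaw": 0}, {"dp": [0, 0, 0], "yaw": 0}, {"dp": [0, 0, 0], "yaw": 0}, {"dp": [0, 0, -10], "yaw": 0}, {"dp": [0, 0, -35], "yaw": 0}, {"dp": [0, 0, -70], "yaw": 0}, {"dp": [0, 0, -110], "yaw": 0}, {"dp": [0, 0, -130], "yaw": 0}, {"dp": [0, 0, -130], "yaw": 0}]' --fingers 0.2

```text
clock: 15.12
eef_pos: [572.1, -168.7, 165.8]
tcp_rot: [3.14, -0.003, 0.24]
contact_force: [0.4, 0.2, -0.4]
opening: 0.6
grasp_force: 0.0
```

```bash
python3 -c "
from h import *
go(457.5,196,165)
cv2.imwrite('pics/b3.png',cv2.resize(r.grab_frame('scene')[100:300,180:440,::-1],(520,400)))"
```

```text
to (457.5, 196, 165) dp [ -24.7 -381.4   -0. ] yaw 0 | now [ 572.1 -168.7  165.8] [ 3.14e+00 -3.00e-03  2.40e-01] op 0.6 gf 0.0 t 15.125
```

View pics/b3.png

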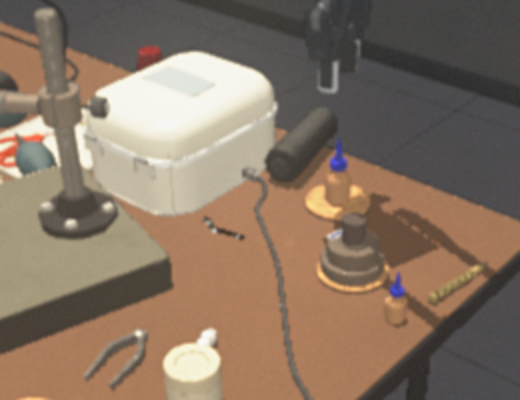

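The bottle stands upright in the middle of the right rest, near (338,190). Next is the jar.

Call:
carry_out --targets '[{"dp": [-1, -15, 0], "yaw": 0}, {"dp": [-3, -50, 0], "yaw": 0}, {"dp": [-6, -95, 0], "yaw": 0}, {"dp": [-9, -145, 0], "yaw": 0}, {"dp": [-13, -195, 0], "yaw": 0}, {"dp": [-16, -245, 0], "yaw": 0}, {"dp": [-19, -290, 0], "yaw": 0}, {"dp": [-22, -335, 0], "yaw": 0}, {"dp": [-24, -365, 0], "yaw": 0}, {"dp": [-24.7, -378, 10], "yaw": 0}, {"dp": [-24.7, -381.4, 30], "yaw": 0}, {"dp": [-24.7, -381.4, 40], "yaw": 0}]' --fingers 1

```text
clock: 16.68
eef_pos: [455.0, 195.8, 121.7]
tcp_rot: [3.141, 0.003, 0.24]
contact_force: [-0.1, -0.2, -0.4]
opening: 0.999
grasp_force: 0.0
```

```bash
python3 -c "
from h import *
go(457.5,196,34)"
```

```text
to (457.5, 196, 34) dp [ 2.7  0.4 87.7] yaw 0 | now [455.  195.8 121.7] [3.141e+00 3.000e-03 2.400e-01] op 0.999 gf 0.0 t 16.675
```

Call:
carry_out --targets '[{"dp": [2, 0.4, 5], "yaw": 0}, {"dp": [2, 0.4, 25], "yaw": 0}, {"dp": [2, 0.4, 50], "yaw": 0}, {"dp": [2, 0.4, 72], "yaw": 0}, {"dp": [2, 0.4, 84], "yaw": 0}, {"dp": [2, 0.4, 88], "yaw": 0}, {"dp": [2, 0.4, 88], "yaw": 0}]'

```text
clock: 17.55
eef_pos: [458.7, 196.4, 35.8]
tcp_rot: [-3.142, -0.0, 0.24]
contact_force: [-0.0, 0.4, 0.5]
opening: 1.002
grasp_force: 0.0
```

Call:
carry_out --targets '[{"dp": [0, 0, 0], "yaw": 0}, {"dp": [0, 0, 0], "yaw": 0}, {"dp": [0, 0, 0], "yaw": 0}, {"dp": [0, 0, 0], "yaw": 0}, {"dp": [0, 0, 0], "yaw": 0}, {"dp": [0, 0, 0], "yaw": 0}]' --fingers -1 --grip_force 30

```text
clock: 18.3
eef_pos: [458.9, 196.7, 36.4]
tcp_rot: [-3.141, -0.001, 0.24]
contact_force: [-0.4, -0.9, 5.7]
opening: 0.579
grasp_force: 30.2
```

Call:
carry_out --targets '[{"dp": [0, 0, -10], "yaw": 0}, {"dp": [0, 0, -30], "yaw": 0}, {"dp": [0, 0, -50], "yaw": 0}, {"dp": [0, 0, -60], "yaw": 0}, {"dp": [0, 0, -60], "yaw": 0}, {"dp": [0, 0, -60], "yaw": 0}]'

```text
clock: 19.05
eef_pos: [458.0, 196.2, 95.1]
tcp_rot: [3.141, 0.001, 0.24]
contact_force: [-0.4, -0.3, -1.7]
opening: 0.583
grasp_force: 31.5
```

```bash
python3 -c "
from h import *
go(553.7,319.7,95)
cv2.imwrite('pics/j1.png',cv2.resize(r.grab_frame('scene')[180:400,140:400,::-1],(520,440)))"
```

```text
to (553.7, 319.7, 95) dp [122.3 -97.2   0. ] yaw 0 | now [458.  196.2  95.1] [3.141e+00 1.000e-03 2.400e-01] op 0.583 gf 31.5 t 19.05
```

View pics/j1.png

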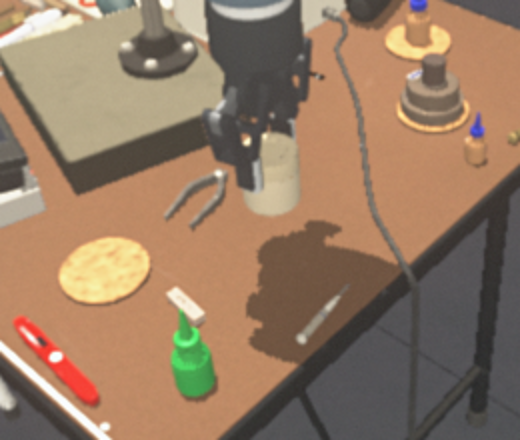

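The jar is held upright. The left rest at (105,268) is free, and the pliers at (197,198) have not moved.

Call:
carry_out --targets '[{"dp": [10, -8, 0], "yaw": 0}, {"dp": [33, -26, 0], "yaw": 0}, {"dp": [62, -49, 0], "yaw": 0}, {"dp": [91, -72, 0], "yaw": 0}, {"dp": [113, -90, 0], "yaw": 0}, {"dp": [122, -97, 0], "yaw": 0}, {"dp": [122, -97, 0], "yaw": 0}, {"dp": [122, -97, 10], "yaw": 0}, {"dp": [122, -97, 30], "yaw": 0}, {"dp": [122, -97, 44], "yaw": 0}, {"dp": [122, -97, 48], "yaw": 0}, {"dp": [122, -97, 48], "yaw": 0}]'

```text
clock: 20.6
eef_pos: [553.6, 319.4, 47.1]
tcp_rot: [3.141, 0.001, 0.24]
contact_force: [0.7, 0.9, -0.7]
opening: 0.583
grasp_force: 31.5
```

```bash
python3 -c "
from h import *
go(553.7,319.7,41.5)"
```

```text
to (553.7, 319.7, 41.5) dp [ 0.2 -0.3  5.6] yaw 0 | now [553.6 319.4  47.1] [3.141e+00 1.000e-03 2.400e-01] op 0.583 gf 31.5 t 20.6
```

Call:
carry_out --targets '[{"dp": [0, 0, 2], "yaw": 0}, {"dp": [0, 0, 4], "yaw": 0}, {"dp": [0, 0, 5], "yaw": 0}, {"dp": [0, 0, 5.3], "yaw": 0}, {"dp": [0, 0, 5.3], "yaw": 0}]'

```text
clock: 21.22
eef_pos: [553.9, 319.6, 42.3]
tcp_rot: [-3.142, -0.0, 0.24]
contact_force: [0.2, -0.1, -1.3]
opening: 0.582
grasp_force: 31.5
```

Call:
carry_out --targets '[{"dp": [0, 0, 0.7], "yaw": 0}, {"dp": [0, 0, 0.9], "yaw": 0}, {"dp": [0, 0, 0.9], "yaw": 0}]'

```text
clock: 21.6
eef_pos: [553.9, 319.6, 41.5]
tcp_rot: [-3.142, -0.0, 0.24]
contact_force: [-0.1, 0.0, 0.1]
opening: 0.583
grasp_force: 31.6
```

Call:
carry_out --targets '[{"dp": [0, 0, 0], "yaw": 0}, {"dp": [0, 0, 0], "yaw": 0}, {"dp": [0, 0, 0], "yaw": 0}, {"dp": [0, 0, 0], "yaw": 0}, {"dp": [0, 0, -10], "yaw": 0}, {"dp": [0, 0, -35], "yaw": 0}, {"dp": [0, 0, -65], "yaw": 0}, {"dp": [0, 0, -85], "yaw": 0}, {"dp": [0, 0, -90], "yaw": 0}, {"dp": [0, 0, -90], "yaw": 0}]' --fingers 0.8

```text
clock: 22.85
eef_pos: [553.7, 319.5, 131.2]
tcp_rot: [3.142, 0.0, 0.24]
contact_force: [-1.1, 0.9, 0.1]
opening: 0.899
grasp_force: 0.0
```

```bash
python3 -c "
from h import *
go(461.8,302.3,100,-0.116)
I=r.grab_frame('top')[...,::-1]
cv2.imwrite('pics/j2.png',cv2.resize(I[170:310,140:320],(720,560)))"
```

```text
to (461.8, 302.3, 100) dp [-93.4  -5.1  31.2] yaw 20.4 | now [553.7 319.5 131.2] [3.142 0.    0.24 ] op 0.899 gf 0.0 t 22.85
```

View pics/j2.png

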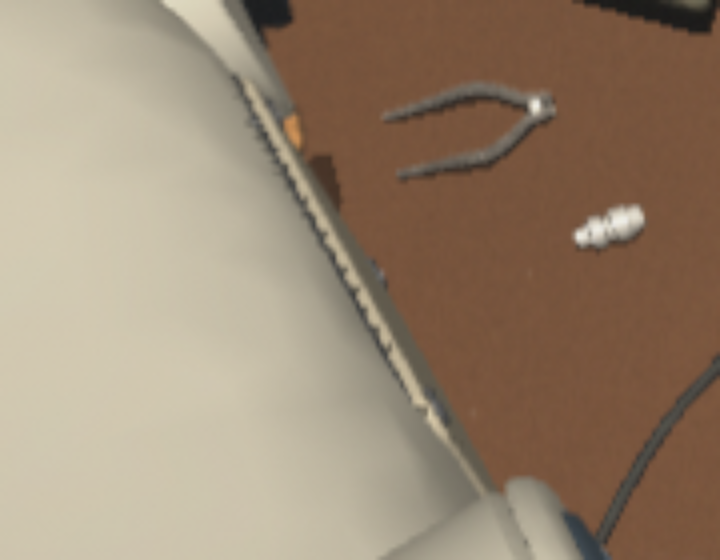

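The arm hides the jar here, and the pliers are undisturbed. I'll check the jar later and go on to the bar.

Call:
carry_out --targets '[{"dp": [-8, 0, 0], "yaw": 2}, {"dp": [-28, -1, 0], "yaw": 7}, {"dp": [-50, -3, 5], "yaw": 12}, {"dp": [-75, -4, 15], "yaw": 17}, {"dp": [-90, -5, 25], "yaw": 20}, {"dp": [-93.4, -5, 31], "yaw": 20.4}, {"dp": [-93.4, -5, 31], "yaw": 20.4}, {"dp": [-93.4, -5, 31], "yaw": 20.4}]' --fingers -0.2

```text
clock: 23.9
eef_pos: [462.7, 302.5, 100.5]
tcp_rot: [-3.141, -0.001, -0.116]
contact_force: [-0.2, 0.1, 1.1]
opening: 0.4
grasp_force: 0.0
```

```bash
python3 -c "
from h import *
go(461.8,302.3,10.5,-0.116)
cv2.imwrite('pics/p1.png',cv2.resize(r.grab_frame('scene')[200:400,140:340,::-1],(600,600)))"
```

```text
to (461.8, 302.3, 10.5) dp [-1.   0.4 90. ] yaw 0.0 | now [462.7 302.5 100.5] [-3.141e+00 -1.000e-03 -1.160e-01] op 0.4 gf 0.0 t 23.9
```

View pics/p1.png

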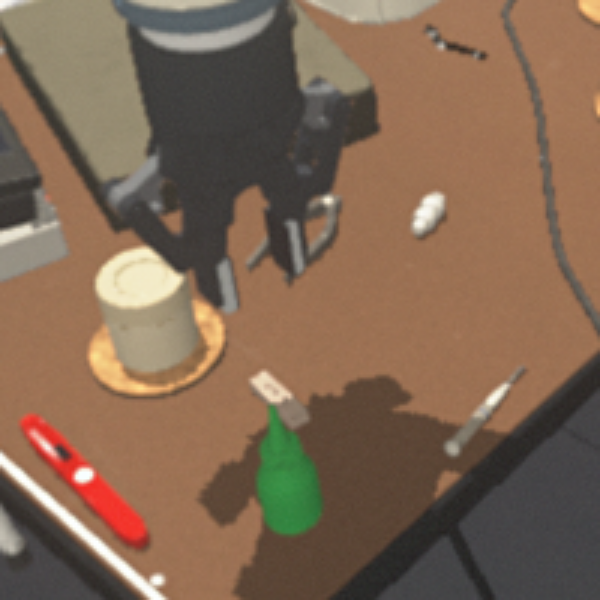

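The jar stands centred on the left rest at (145,340). The bar at (280,398) is below the jaws. I'll descend now.

Call:
carry_out --targets '[{"dp": [-0.7, 0.4, 8], "yaw": 0}, {"dp": [-0.7, 0.4, 30], "yaw": 0}, {"dp": [-0.7, 0.4, 55], "yaw": 0}, {"dp": [-0.7, 0.4, 75], "yaw": 0}, {"dp": [-0.7, 0.4, 86], "yaw": 0}, {"dp": [-0.7, 0.4, 88.5], "yaw": 0}, {"dp": [-0.7, 0.4, 88.5], "yaw": 0}]'

```text
clock: 24.82
eef_pos: [461.5, 302.1, 12.2]
tcp_rot: [-3.141, -0.0, -0.116]
contact_force: [-0.1, -0.5, -0.4]
opening: 0.403
grasp_force: 0.0
```

Call:
carry_out --targets '[{"dp": [0, 0, 0], "yaw": 0}, {"dp": [0, 0, 0], "yaw": 0}, {"dp": [0, 0, 0], "yaw": 0}, {"dp": [0, 0, 0], "yaw": 0}, {"dp": [0, 0, 0], "yaw": 0}, {"dp": [0, 0, 0], "yaw": 0}]' --fingers -1 --grip_force 40

```text
clock: 25.58
eef_pos: [461.7, 302.2, 12.7]
tcp_rot: [-3.141, -0.001, -0.116]
contact_force: [-0.8, -1.0, 6.2]
opening: 0.111
grasp_force: 39.4
```

Call:
carry_out --targets '[{"dp": [0, 0, -8], "yaw": 0}, {"dp": [0, 0, -30], "yaw": 0}, {"dp": [0, 0, -65], "yaw": 0}, {"dp": [0, 0, -100], "yaw": 0}, {"dp": [0, 0, -120], "yaw": 0}, {"dp": [0, 0, -125], "yaw": 0}, {"dp": [0, 0, -125], "yaw": 0}]'

```text
clock: 26.45
eef_pos: [461.0, 301.9, 136.8]
tcp_rot: [-3.141, -0.0, -0.116]
contact_force: [-0.8, 0.2, -0.6]
opening: 0.113
grasp_force: 39.1
```

```bash
python3 -c "
from h import *
go(471,-65.5,137)
cv2.imwrite('pics/p2.png',cv2.resize(r.grab_frame('scene')[200:330,170:300,::-1],(520,520)))"
```

```text
to (471, -65.5, 137) dp [ 5.250e+01  3.637e+02 -2.000e-01] yaw 0 | now [461.  301.9 136.8] [-3.141 -0.    -0.116] op 0.113 gf 39.1 t 26.45
```

View pics/p2.png

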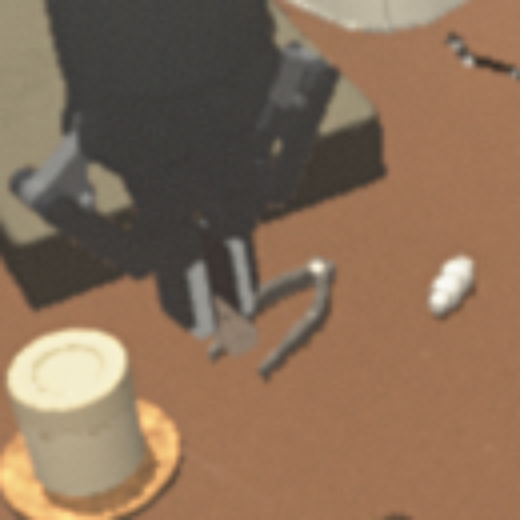

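The bar is held between the tips and the pliers are untouched. I'll carry it over the post.

Call:
carry_out --targets '[{"dp": [2, 14, 0], "yaw": 0}, {"dp": [7, 45, 0], "yaw": 0}, {"dp": [13, 88, 0], "yaw": 0}, {"dp": [19, 132, 0], "yaw": 0}, {"dp": [25, 176, 0], "yaw": 0}, {"dp": [32, 220, 0], "yaw": 0}, {"dp": [38, 264, 0], "yaw": 0}, {"dp": [44, 306, 0], "yaw": 0}, {"dp": [49, 338, 0], "yaw": 0}, {"dp": [52, 357, 0], "yaw": 0}, {"dp": [52.3, 363.7, 0], "yaw": 0}, {"dp": [52.3, 363.7, 0], "yaw": 0}]'

```text
clock: 28.0
eef_pos: [470.3, -65.6, 136.5]
tcp_rot: [-3.141, 0.001, -0.117]
contact_force: [0.4, 0.6, -0.8]
opening: 0.116
grasp_force: 39.2
```

Call:
carry_out --targets '[{"dp": [0, 0, 8], "yaw": 0}, {"dp": [0, 0, 25], "yaw": 0}, {"dp": [0, 0, 38], "yaw": 0}, {"dp": [0, 0, 44], "yaw": 0}, {"dp": [0, 0, 46], "yaw": 0}, {"dp": [0, 0, 46], "yaw": 0}, {"dp": [0, 0, 46], "yaw": 0}]'

```text
clock: 28.88
eef_pos: [471.2, -65.4, 91.3]
tcp_rot: [-3.142, -0.001, -0.116]
contact_force: [-0.6, 0.3, -0.2]
opening: 0.113
grasp_force: 39.2
```

```bash
python3 -c "
from h import *
go(471,-65.5,83)
cv2.imwrite('pics/q1.png',cv2.resize(r.grab_frame('scene')[190:260,310:400,::-1],(720,560)))"
```

```text
to (471, -65.5, 83) dp [-0.2  0.1  8.3] yaw 0 | now [471.2 -65.4  91.3] [-3.142e+00 -1.000e-03 -1.160e-01] op 0.113 gf 39.2 t 28.875
```

View pics/q1.png

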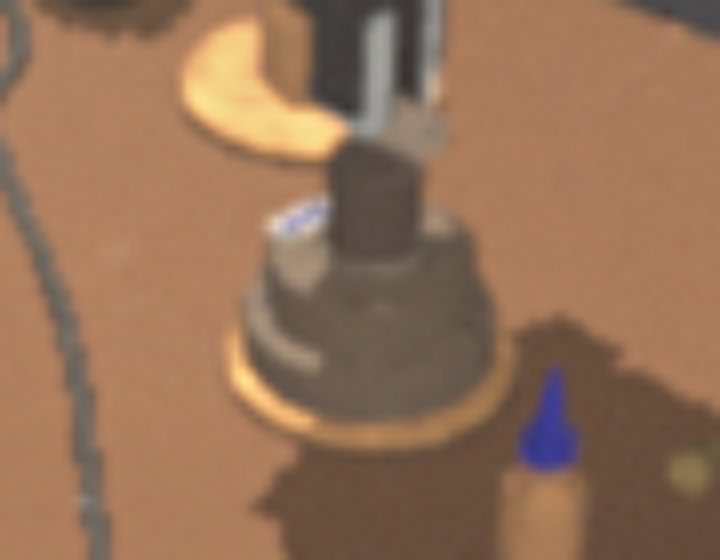

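The bar is just above the post, whose top is near (375,145), and roughly centred on it. I'll lower it until it touches.

Call:
carry_out --targets '[{"dp": [0, 0, 2], "yaw": 0}, {"dp": [0, 0, 4], "yaw": 0}, {"dp": [0, 0, 6], "yaw": 0}, {"dp": [0, 0, 7], "yaw": 0}, {"dp": [0, 0, 7], "yaw": 0}]'

```text
clock: 29.55
eef_pos: [470.9, -65.4, 83.8]
tcp_rot: [-3.142, 0.0, -0.116]
contact_force: [-0.1, 0.0, -1.1]
opening: 0.116
grasp_force: 39.2
```

Call:
carry_out --targets '[{"dp": [0, 0, 0.6], "yaw": 0}, {"dp": [0, 0, 1.2], "yaw": 0}, {"dp": [0, 0, 1.2], "yaw": 0}, {"dp": [0, 0, 1.2], "yaw": 0}]'

```text
clock: 30.05
eef_pos: [471.0, -65.4, 82.7]
tcp_rot: [-3.142, -0.0, -0.116]
contact_force: [-0.5, -0.6, -0.9]
opening: 0.118
grasp_force: 39.2
```

Call:
carry_out --targets '[{"dp": [0, 0, 0.5], "yaw": 0}, {"dp": [0, 0, 0.8], "yaw": 0}, {"dp": [0, 0, 0.8], "yaw": 0}, {"dp": [0, 0, 0.8], "yaw": 0}]'

```text
clock: 30.55
eef_pos: [471.0, -65.4, 82.6]
tcp_rot: [3.142, -0.0, -0.116]
contact_force: [-2.8, 0.2, 11.5]
opening: 0.112
grasp_force: 40.5
```

Contact. I'll ease off, open a little and rise.

Call:
carry_out --targets '[{"dp": [0, 0, -0.7], "yaw": 0}, {"dp": [0, 0, -0.7], "yaw": 0}]'

```text
clock: 30.8
eef_pos: [471.0, -65.4, 82.7]
tcp_rot: [3.142, -0.0, -0.116]
contact_force: [-1.1, 0.1, 4.5]
opening: 0.116
grasp_force: 39.6
```

Call:
carry_out --targets '[{"dp": [0, 0, 0], "yaw": 0}, {"dp": [0, 0, 0], "yaw": 0}, {"dp": [0, 0, 0], "yaw": 0}, {"dp": [0, 0, 0], "yaw": 0}, {"dp": [0, 0, -8], "yaw": 0}, {"dp": [0, 0, -25], "yaw": 0}, {"dp": [0, 0, -55], "yaw": 0}, {"dp": [0, 0, -85], "yaw": 0}, {"dp": [0, 0, -100], "yaw": 0}, {"dp": [0, 0, -100], "yaw": 0}]' --fingers -0.3

```text
clock: 32.05
eef_pos: [471.5, -65.5, 183.4]
tcp_rot: [3.142, -0.002, -0.116]
contact_force: [-0.4, 0.7, -1.4]
opening: 0.345
grasp_force: 0.0
```

```bash
python3 - <<'E'
from h import *
I=r.grab_frame('scene')[...,::-1].copy();hsv=cv2.cvtColor(I,cv2.COLOR_BGR2HSV)
cv2.imwrite('pics/f.png',I)
print(r.sense()['eef_pos'],r.sense()['clock'])
u,v=proj('scene',[[471,-65.5,79]])[0].astype(int);print('bar expected',u,v)
for y in range(v-9,v+12,2): print(y,[tuple(int(k) for k in hsv[y,x,1:]) for x in range(u-12,u+13,3)])
E
```

```text
[470.88098531 -65.37353917 182.47757758] 32.1
bar expected 356 205
196 [(119, 139), (122, 152), (121, 154), (119, 143), (129, 242), (133, 227), (131, 234), (118, 153), (118, 155)]
198 [(120, 138), (121, 156), (126, 150), (123, 141), (129, 236), (128, 233), (124, 240), (123, 166), (118, 154)]
200 [(123, 143), (124, 150), (111, 159), (120, 140), (137, 218), (129, 237), (129, 233), (124, 177), (120, 153)]
202 [(135, 226), (107, 152), (59, 232), (69, 222), (127, 215), (134, 231), (129, 234), (123, 147), (114, 156)]
204 [(125, 244), (127, 242), (63, 187), (57, 231), (64, 226), (107, 231), (135, 232), (113, 142), (116, 156)]
206 [(130, 235), (123, 243), (83, 157), (65, 169), (62, 221), (61, 229), (93, 151), (122, 157), (119, 154)]
208 [(136, 215), (132, 241), (131, 233), (63, 129), (62, 149), (62, 151), (62, 139), (84, 157), (119, 154)]
210 [(111, 124), (113, 122), (105, 112), (61, 118), (62, 123), (64, 135), (58, 137), (73, 143), (116, 158)]
212 [(116, 162), (118, 160), (109, 129), (55, 92), (62, 103), (64, 112), (65, 138), (104, 155), (118, 154)]
214 [(119, 158), (110, 162), (68, 154), (60, 81), (66, 85), (68, 83), (91, 107), (122, 155), (117, 159)]
216 [(90, 170), (18, 189), (25, 144), (67, 80), (72, 85), (65, 82), (70, 98), (86, 146), (122, 159)]
```

I've used my picture views, so I'll retreat and check numerically from the top camera.

Call:
carry_out --targets '[{"dp": [-10, 12, -5], "yaw": 0}, {"dp": [-25, 45, -10], "yaw": 0}, {"dp": [-40, 90, -20], "yaw": 0}, {"dp": [-60, 140, -30], "yaw": 0}, {"dp": [-80, 190, -40], "yaw": 0}, {"dp": [-95, 240, -45], "yaw": 0}, {"dp": [-105, 285, -50], "yaw": 0}, {"dp": [-110, 320, -50], "yaw": 0}, {"dp": [-110, 340, -50], "yaw": 0}, {"dp": [-110, 345, -50], "yaw": 0}, {"dp": [-110, 345, -50], "yaw": 0}]'

```text
clock: 33.48
eef_pos: [321.6, -394.5, 232.1]
tcp_rot: [-3.141, 0.001, -0.116]
contact_force: [-0.1, 1.5, 0.4]
opening: 0.349
grasp_force: 0.0
```

```bash
python3 - <<'E'
from h import *
T=r.grab_frame('top')[...,::-1].copy();S=r.grab_frame('scene')[...,::-1].copy();print(r.sense()['eef_pos'])
def m(I,s,v): h=cv2.cvtColor(I,cv2.COLOR_BGR2HSV);return ((h[...,1]<s)&(h[...,2]>v)).astype(np.uint8)*255
c=tuple(int(k) for k in proj('top',[[471,-65.5,79]])[0]);k=blob(m(T,90,185),c,20)
print('top bar',c,k.mean(0),cv2.minAreaRect(plane('top',k,79)[:,:2].astype(np.float32)))
c=tuple(int(k) for k in proj('scene',[[471,-65.5,79]])[0]);k=blob(m(S,90,185),c,16)
R=cv2.minAreaRect(k.astype(np.float32));print('scene bar px',k.min(0),k.max(0),'on z=79',cv2.minAreaRect(plane('scene',k,79)[:,:2].astype(np.float32)))
k=blob(m(T,110,190),tuple(int(q) for q in proj('top',[[553.7,319.7,61]])[0]),20);P=plane('top',k,61)[:,:2];print('jar',P.min(0)/2+P.max(0)/2)
h=cv2.cvtColor(T,cv2.COLOR_BGR2HSV);d=((h[...,0]>105)&(h[...,0]<130)&(h[...,1]>150)).astype(np.uint8)*255
k=blob(d,tuple(int(q) for q in proj('top',[[569.7,-168.5,60]])[0]),14);print('bottle',plane('top',k.min(0)/2+k.max(0)/2,57)[0])
E
```

```text
[ 321.88907348 -394.16051683  232.3699483 ]
top bar (402, 236) [400.68571429 234.21428571] ((471.8857727050781, -60.53141403198242), (26.479705810546875, 42.88003158569336), 87.51943969726562)
scene bar px [348 201] [365 210] on z=79 ((470.5613098144531, -64.54195404052734), (13.143648147583008, 42.54745101928711), 84.67694091796875)
jar [551.677504   319.29245438]
bottle [ 570.13633364 -168.38305947   57.        ]
```

```bash
python3 -c "
from rig import r
print(r.sign_off())"
```

```text
the job is handed in; nothing more can be done
None
```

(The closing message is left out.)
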